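Check the wide foot pedal of an inspection station

TASK

Two cordless foot pedals for the inspection stations stand on the bench to be checked before they go on the floor. Press the wider pedal all the way down to its stop, keep it down for two seconds, then let it come fully up again and move the hand clear of it. Leave the narrow pedal alone.

Things in the scene. Friction and masses are not known exactly. Their poses are not given: they have to be found in the camera images.
- wide_press (a point): Where to press the wide pedal: top of its tread, midway across, 35 mm from the free edge. Rides on the tread: 83 mm above the bench at rest, 47 mm at the stop, moving 7 mm away from the hinge. x points from free edge to hinge (level at rest), y across, z up. Hinge axis 107 mm away along x, 40 mm above the bench. The free edge faces the robot, turned up to 0.6 rad. Stands left or right.
- wide_tread (a joint): Angle of the wide pedal (grey metal tread 110 wide x 150 mm long, ribbed black rubber pad, on a fixed grey base 200 x 134 mm, hinge cheeks 56 mm high), rad: 0 fully up, where it slopes up 18 degrees to its free edge (top about 95 mm high); grows when pressed; 0.32 at the stop, tread level. Spring: at the press point about 5 N to start, 12 N at the stop.
- narrow_press (a point): The same point (35 mm from the free edge, midway across, on top; same heights and axes) on the narrow pedal, which is to be left alone. It is built alike, but its tread is only 45 mm wide and its base 69 mm wide. It stands on the other side, also turned up to 0.6 rad.
- narrow_tread (a joint): Angle of the narrow pedal, rad: 0 fully up, growing as it is pressed, 0.32 at its stop; same spring.

How it is judged:
On the way:
1. the wide pedal is down at its stop (above 0.26 of 0.32 rad) and is kept there for 1.5 s (value of joint wide_tread above 0.26 rad), for 1.5 s.
At the end, for the whole second after the job is handed in: The wide pedal has been held at its stop and is fully up again (within 0.04 rad), and the narrow pedal is up (within 0.04 rad) (value of joint each of wide_tread, narrow_tread below 0.04 rad); the robot touches nothing.
It fails at once if the narrow pedal is pressed (more than 0.08 rad) (value of joint narrow_tread above 0.08 rad).
It also fails if it takes over 34 s, if anything falls off the work surface, if the arm or the gripper's body presses on something with over 40 N, if the wrist force passes 120 N, or if a joint passes its speed limit or range.

ROBOT

A 7-joint arm with a two-finger parallel gripper is mounted at the origin on the work surface. World frame = base frame: x ahead of the robot, y to its left, z up, the work surface at z = 0. Lengths are in m, angles in rad, forces in N, time in s.
With the tool pointing down it reaches from about 0.4 to 0.85 m from the base axis. Payload 6.9 kg.
Tool frame: the origin (TCP) lies midway between the tips of the shut fingers; the grasp point (between the pads) lies 19 mm behind it; z points along the fingers, y is the line along which they close (so a half turn about z gives the same grasp; the last joint's range is limited). The gripper opens to 85 mm and grips with 20 to 120 N. Pads are 22 mm wide; open, the fingers measure 114 mm over their backs; the gripper's body (76 mm by 85 mm) begins 54 mm behind the grasp point. The pads swing forward as they close: fully open they stand 13 mm farther back than shut.
Start: joints at [1.349, 0.507, -0.238, 1.5, 0.126, 1.149, -0.155], TCP at [0.201, -0.592, 0.231] pointing down, gripper open.
Joint ranges: [-3.08, 3.08], [-0.24, 2.05], [-1.43, 1.35], [0, 2.5], [-1.52, 4.66], [0.17, 1.96], [-2.89, 2.89]. Speed limits (rad/s): [2.39, 2.39, 3.14, 3.14, 3.14, 3.14, 3.14].

INTERFACE

Orientations are given as a rotation vector (axis times angle).
In Python, from station import * gives the robot as it stands. The module is installed in compiled form; this text tells all that it offers. Calls block until the motion is done:
- movep(position, orientation): joint-space move of the TCP to a pose.
- servo_line(position, speed=0.15, attitude=None, contact_N=None): straight line of the TCP; attitude=None keeps the orientation; speed is the mean speed in m/s. With contact_N (N) it stops when the force on the tool has changed by that much, and returns True; else False.
- set_joints(angles): joint-space move.
- move_gripper(opening, effort=None): finger opening in m; effort is the grip in N (None keeps the last); returns when the fingers have stopped.
- dwell(seconds).
- ik(position, orientation): joint angles nearest the present ones, or None.
- capture(name): name is "scene" or "side" or "wrist"; returns the picture (480x640x3 uint8, red, green, blue); there is no depth.
- camera_params(name): a dict with "camera_matrix" (3x3 intrinsics, pixels), "T" (4x4, takes a point from camera to world coordinates); the wrist camera has in their place "tool_from_camera" (4x4, takes a point from camera to tool coordinates, whose origin is the TCP and whose axes are the flange's). Camera axes: x right, y up, looking along -z (the intrinsics and any distortion apply to the point x, -y, -z); pixel columns grow to the right and rows downward; lengths in m; the calibration is good to about 2 mm. A picture is of the moment at which its call begins: read the wrist's pose just before it. camera_params takes no time and is no camera call.
A pose or a line that the arm cannot do raises PlanningError and nothing moves.
- close_job(): hands the job in; it is judged then, once.
Readings, each from a call of its own:
- current_t(): time.
- current_q(): joint angles.
- current_joint_velocities(): joint speeds.
- current_tau(): joint torques, N m.
- current_position(): TCP position.
- current_eef_rot(): TCP orientation.
- current_wrist_force(): force on the tool from outside, world axes, zero at the start.
- current_wrist_torque(): the same for the moment, N m.
- current_grip_width(): finger opening in m.
- current_finger_force(): force on a finger pad.
Only numpy, scipy, OpenCV 4.12 (cv2) and the standard library are available. Lean on these libraries where they do the work, as an engineer would, in place of code of your own. Each camera call takes 0.05 s, during which the arm holds its last target. There are 200 camera calls.

## Working session

There is one attempt and no reset: what is moved stays moved. The work goes in short steps, each a Python script; the robot and the scene stay as the last script left them, time stands still between calls to the robot, and variables do not carry over. Pictures are saved under pics/ and viewed, at most 10 in all, crops included, and the job is handed in when it is done.

```bash
mkdir -p pics; python3 - <<'E'
from station import *
import cv2,numpy as np
for n in("scene","side"):
    im=capture(n); cv2.imwrite(f"pics/{n}0.png",im[:,:,::-1]); p=camera_params(n); print(n,np.round(p["camera_matrix"],1).tolist(),np.round(p["T"],3).tolist(),[k for k in p])
print(current_t(),current_position(),current_eef_rot())
E
```

```text
scene [[582.7, 0.0, 317.9], [0.0, 582.7, 231.1], [0.0, 0.0, 1.0]] [[0.516, -0.625, 0.585, 1.146], [0.856, 0.389, -0.34, -0.341], [-0.015, 0.677, 0.736, 0.791], [0.0, 0.0, 0.0, 1.0]] ['camera_matrix', 'T']
side [[477.3, 0.0, 322.5], [0.0, 477.3, 239.1], [0.0, 0.0, 1.0]] [[0.887, 0.344, -0.308, 0.344], [-0.462, 0.663, -0.59, -0.472], [0.001, 0.665, 0.747, 0.698], [0.0, 0.0, 0.0, 1.0]] ['camera_matrix', 'T']
0.1 [ 0.20040863 -0.59149954  0.23050513] [-3.09814908e+00 -5.10764678e-01  4.69395895e-04]
```

View pics/scene0.png

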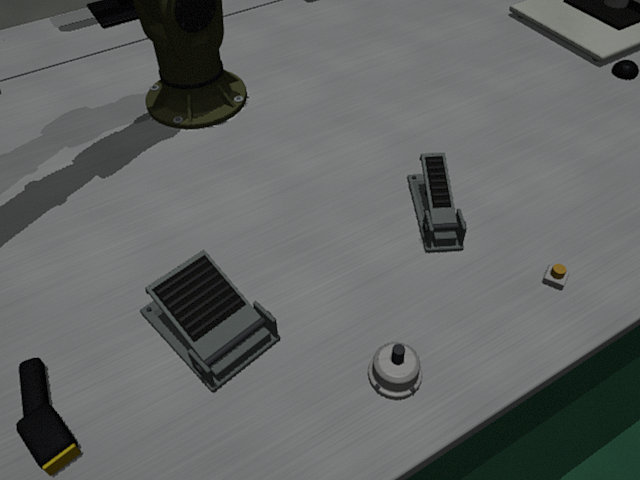

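View pics/side0.png

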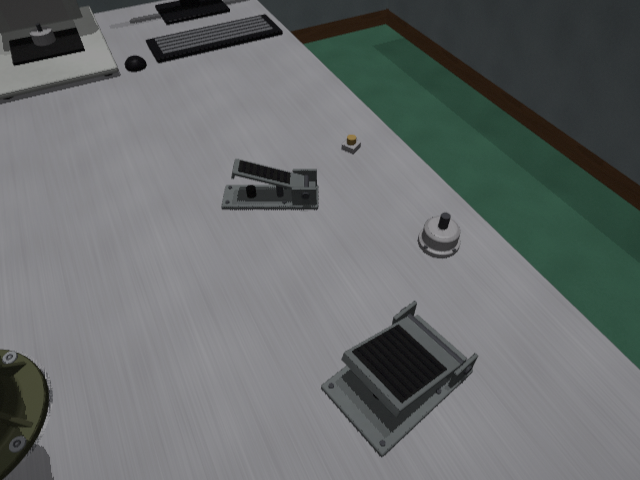

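The scene view shows the wide pedal with its free-edge corners near (146,291) and (204,252), and the narrow one near (435,200). In the side view the wide pedal's free-edge corners are near (344,356) and (401,409), and the narrow pedal is near (270,185). I'll triangulate the wide pedal's free-edge corners and pad.

```bash
cat >h.py <<'E'
from station import *
import cv2,numpy as np
def ray(n,uv):
    p=camera_params(n);K=np.array(p["camera_matrix"]);T=np.array(p["T"])
    d=np.linalg.inv(K)@[uv[0],uv[1],1]; d=T[:3,:3]@(d*[1,-1,-1]); return T[:3,3],d/np.linalg.norm(d)
def plane(n,uv,z):
    o,d=ray(n,uv); return o+d*(z-o[2])/d[2]
def tri(a,b):
    (o1,d1),(o2,d2)=ray("scene",a),ray("side",b)
    s=np.linalg.lstsq(np.c_[d1,-d2],o2-o1,rcond=None)[0]
    p,q=o1+s[0]*d1,o2+s[1]*d2; return (p+q)/2,np.linalg.norm(p-q)
E
python3 - <<'E'
from h import *
ims={n:cv2.imread(f"pics/{n}0.png") for n in("scene","side")}
out=[]
for n,(x0,y0,x1,y1) in {"scene":(130,240,290,400),"side":(310,290,490,460)}.items():
    c=ims[n][y0:y1,x0:x1]; g=c.max(2)
    m=cv2.morphologyEx((g<55).astype(np.uint8),cv2.MORPH_CLOSE,np.ones((5,5)))
    m=cv2.morphologyEx(m,cv2.MORPH_OPEN,np.ones((9,9)))
    k=max(cv2.findContours(m,0,2)[0],key=cv2.contourArea)
    h=cv2.convexHull(k)
    q=cv2.approxPolyN(h,4)[0] if hasattr(cv2,"approxPolyN") else None
    print(n,cv2.contourArea(k),(q+[x0,y0]).tolist())
    b=cv2.resize(c,None,fx=3,fy=3,interpolation=cv2.INTER_CUBIC); cv2.polylines(b,[q.reshape(-1,1,2)*3+1],True,(0,0,255),1); out.append(cv2.resize(b,(400,400*b.shape[0]//b.shape[1]))[:370])
cv2.imwrite("pics/crop.png",np.hstack(out))
for a,b in(((204,252),(344,356)),((146,291),(401,409))): print(tri(a,b))
E
```

```text
scene 4650.0 [[246, 304], [186, 349], [140, 297], [204, 254]]
side 4563.5 [[478, 372], [408, 415], [351, 351], [397, 325]]
(array([ 0.52322862, -0.19354182,  0.07946954]), np.float64(0.0033862931195671945))
(array([ 0.55126447, -0.29868218,  0.08347042]), np.float64(0.0007849890705615636))
```

View pics/crop.png

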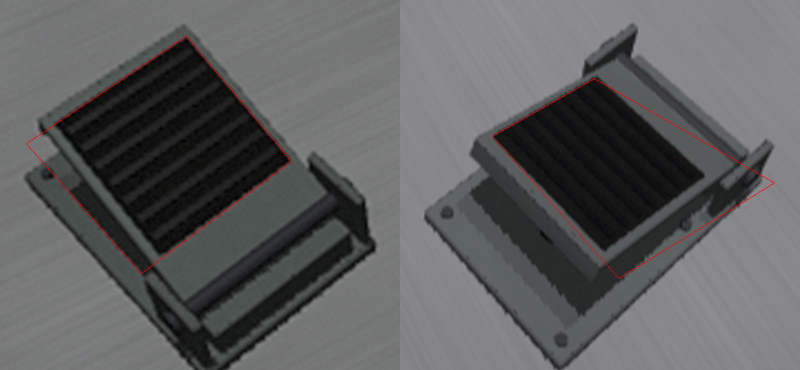

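The crop shows that my first side-view points were on the lower skirt of the free edge, and that the mask took in shadow. The pad corners are sharp in both views, so I'll read those from the crop, starting with scene (187,38), (290,160), (160,253), (60,122), and triangulate them.

```bash
python3 - <<'E'
from h import *
sc=np.array([(187,38),(290,160),(160,253),(60,122)])/2.5+[130,240]
sd=(np.array([(595,78),(704,175),(605,250),(494,137)])-[400,0])/(400/180)+[310,290]
# side order: free+y, hinge+y, hinge-y, free-y
sd=sd[[3,0,1,2]]
P=[]
for a,b in zip(sc,sd):
    p,e=tri(a,b);P.append(p);print(np.round(a,1),np.round(b,1),np.round(p,4),round(e,4))
P=np.array(P)
print("sides",[round(float(np.linalg.norm(P[i]-P[(i+1)%4])),4) for i in range(4)])
ax=(P[1]+P[2]-P[0]-P[3])/2; print("yaw",np.arctan2(ax[1],ax[0]),"slope",np.degrees(np.arctan2(-ax[2],np.hypot(*ax[:2]))))
ac=P[0]+P[1]-P[2]-P[3]; print("yaw by across",np.arctan2(-ac[0],ac[1]))
print("base front corners scene/side z~.01")
f=(P[0]+P[3])/2; print("free mid of pad",f,"centre",P.mean(0))
# free-edge top corners
for a,b in(((203.5,251),(350,349.5)),((147,289),(402,408))): print(tri(a,b))
E
```

```text
[204.8 255.2] [352.3 351.6] [ 0.5353 -0.1961  0.0856] 0.0027
[246. 304.] [397.8 325.1] [ 0.6316 -0.1745  0.0524] 0.0021
[194.  341.2] [446.8 368.8] [ 0.6531 -0.2699  0.055 ] 0.0025
[154.  288.8] [402.2 402.5] [ 0.5566 -0.2898  0.0857] 0.005
sides [0.1042, 0.0978, 0.1032, 0.0961]
yaw 0.2123594845316479 slope 17.92719253889333
yaw by across 0.22231036254339215
base front corners scene/side z~.01
free mid of pad [ 0.54592522 -0.24296748  0.08560974] centre [ 0.59414089 -0.23257168  0.06965278]
(array([ 0.53194045, -0.19532944,  0.09253219]), np.float64(0.00181104300103827))
(array([ 0.55185111, -0.29768616,  0.08690562]), np.float64(0.0020748992289333686))
```

The pad measures about 97 × 103 mm with a slope of 17.9°, and the two yaw estimates agree at 0.21–0.22, so the fit is good. Heights read about 5 mm low, so I'll cast rays to the known height to set the xy, then touch the tread gently to confirm it.

```bash
cat >m.py <<'E'
from h import *
from scipy.spatial.transform import Rotation as R
yaw=0.217; u=np.array([np.cos(yaw),np.sin(yaw),0])
rot=(R.from_euler("z",yaw)*R.from_euler("x",np.pi)).as_rotvec()
# free-edge midpoint of the pad, on its known height (8 mm behind the free edge)
m=np.mean([plane(n,p,.091) for n,p in(("scene",(204.8,255.2)),("scene",(154,288.8)),("side",(352.3,351.6)),("side",(402.2,402.5)))],axis=0)
press=m+.026*u; press[2]=.083
E
python3 - <<'E'
from m import *
print("press",press)
move_gripper(0.0,40)
up=press+[0,0,.10]
movep(up,rot); print(current_t(),current_position())
servo_line(press+[0,0,.025],speed=.15); dwell(.2)
c=servo_line(press-[0,0,.012],speed=.03,contact_N=3)
print("touch",c,current_position(),current_wrist_force(),current_t())
im=capture("side");cv2.imwrite("pics/touch.png",cv2.resize(im[270:470,280:500,::-1],None,fx=2.5,fy=2.5))
E
```

```text
press [ 0.57241361 -0.23878723  0.083     ]
2.7333 [ 0.57180362 -0.2404999   0.18303273]
touch True [ 0.5720267  -0.23884481  0.08242834] [-0.0134123  -0.18354088  5.58583835] 4.4083
```

View pics/touch.png

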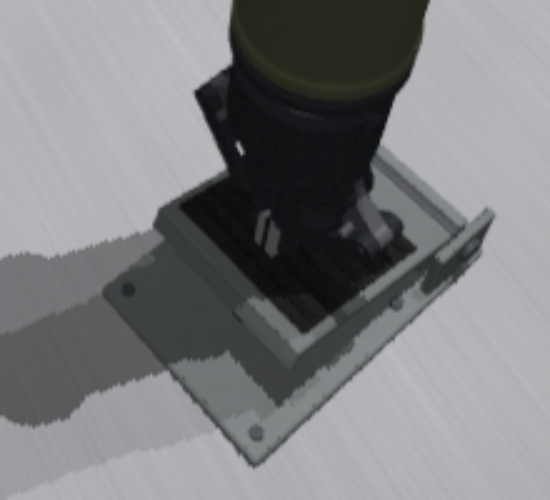

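The fingertips touch the tread at z = 0.0824 with 5.6 N, as expected for the press point. The picture shows the fingers on the pad (crop 270,245), midway across and near the free edge. Next I'll press along the arc to the stop.

```bash
python3 - <<'E'
from m import *
p0=current_position()
c=servo_line(press-.0085*u+[0,0,-.043],speed=.03,contact_N=16)
print("stop",c,current_position(),current_wrist_force(),current_t())
for i in range(4):
    dwell(.6); print(current_position()[2],current_wrist_force()[2])
im=capture("side");cv2.imwrite("pics/down.png",cv2.resize(im[270:470,280:500,::-1],None,fx=2.5,fy=2.5))
print(current_t())
E
```

```text
stop True [ 0.56482349 -0.24048347  0.0473587 ] [-2.69814204  1.30723422 12.55399869] 5.6
0.04746859699161149 11.77446838774338
0.0474761868827708 11.661045799311992
0.04745791423996607 11.675881463800934
0.047450629433197694 11.92986573577907
8.05
```

View pics/down.png

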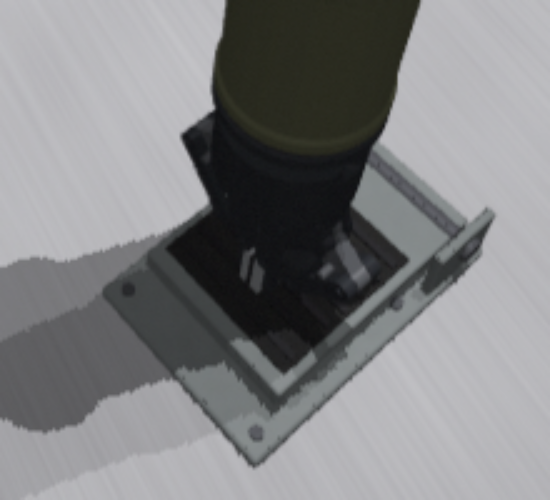

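At z = 0.0474 and 11.8 N the tread is level and practically at its stop. I'll push slightly more to seat it firmly, hold 2 s, then release.

```bash
python3 - <<'E'
from m import *
p=np.array(current_position())
c=servo_line(p-[0,0,.002],speed=.01,contact_N=12); 
for i in range(4): dwell(.55); print(c,current_position()[2],current_wrist_force()[2])
servo_line(press+[0,0,.002],speed=.04); servo_line(press+[0,0,.12],speed=.1)
dwell(.5); print(current_position(),current_wrist_force(),current_t())
a=capture("side");b=capture("scene")
cv2.imwrite("pics/end.png",np.hstack([cv2.resize(x,(400,300)) for x in(a,b)])[:,:,::-1])
a0=cv2.imread("pics/side0.png")[:,:,::-1]; d=cv2.absdiff(a,a0).max(2)
print("diff narrow",d[150:215,215:325].max(),"wide",np.percentile(d[290:460,310:490],[50,90]))
E
```

```text
False 0.047021339920023594 15.05875018004602
False 0.04703087098481047 14.947430921917041
False 0.047044466010673414 15.638509871851424
False 0.04705824075273349 14.931956724980433
[ 0.57240038 -0.2387716   0.2029336 ] [0.30202614 0.0704663  0.11056109] 13.4917
diff narrow 29 wide [26. 39.]
```

View pics/end.png

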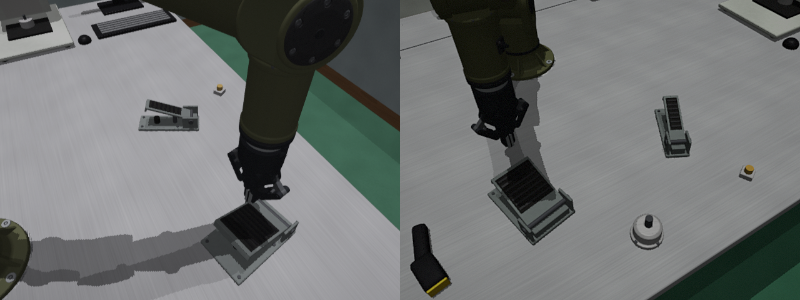

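The force climbed to 15 N with almost no travel, so the tread was firmly on its stop. The picture shows the wide tread raised again (side view 248,228), the hand clear above it, and the narrow pedal still up (168,115).

```bash
python3 -c "
from station import *
print(close_job(),current_t())"
```

```text
the job is handed in; nothing more can be done
the job is handed in; nothing more can be done
```

I pressed the wide pedal to its stop and held it for over 2 s, let it come fully up, and left the hand clear above it; the narrow pedal was not touched, and the job was handed in at about 13.5 s.

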